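Cover the pot and rack the test bar on the drying stand

ROBOT

A 6-joint arm with a two-finger parallel gripper is mounted at the origin on the work surface. World frame = base frame: x ahead of the robot, y to its left, z up, the work surface at z = 0. Lengths are in m, angles in rad, forces in N, time in s.
With the tool pointing down it reaches from about 0.25 to 0.775 m from the base axis. Payload 4 kg.
Tool frame: the origin (TCP) lies between the finger pads; the fingertips stand 25 mm ahead of it and the grasp point (between the pads) lies 6 mm ahead of it (robot.tip_reach is the z of the fingertips in the tool frame, in m); z points along the fingers, y is the line along which they close (so a half turn about z gives the same grasp; the last joint's range is limited). The gripper opens to 94 mm and grips with 3 to 60 N. Pads are 16 mm wide; open, the fingers measure 119 mm over their backs; the gripper's body (75 mm by 177 mm) begins 78 mm behind the grasp point.
Start: joints at [1.112, 0.087, 1.371, -0, 1.684, -0.103], TCP at [0.192, 0.516, 0.231] pointing down, gripper open.
Joint ranges: [-3.1, 3.1], [-0.76, 2.03], [0.27, 2.55], [-1.08, 4.22], [0.17, 2.65], [-2.57, 2.57]. Speed limits (rad/s): [2.79, 2.79, 3.14, 3.14, 3.14, 3.14].

INTERFACE

Orientations are given as [roll, pitch, yaw] about the fixed x, y, z axes, in that order (R = Rz(yaw) Ry(pitch) Rx(roll)).
In Python, from bench import robot gives the robot as it stands. The module is installed in compiled form; this text tells all that it offers.
- The arm moves only by the shell command python3 -m handwheel 'ROWS'. ROWS is JSON, a list of rows, each a list of 3 entries, a list of its own where there are three numbers: the turn, a rotation vector about the world's x, y, z in units of 90 degrees (1.0 is 90 degrees), then the shift along the world's x, y, z in units of 0.05 m (1.0 is 0.05 m), then the closure, from 0 (fully open) to 1 (shut). A call has 1 to 5 rows; each row shifts and turns the commanded pose from where the row before left it; what a row does not reach is not made up. A row lasts 1/10 s, in which the tool goes at most 50 mm and 8.59 degrees, less where a joint would pass 70% of its speed; a pose out of reach is approached as far as the arm can. A call with a number of a shift or a turn outside -1 to 1 is refused whole. A call with a gripper value outside its range is refused whole. The fingers move at their own pace and stop on an object; the grip force is fixed at half the most. Time passes only in rows, so rows that do not move let the fingers close. It gives the time, the measured TCP pose, the force, the opening and the grip force at its end, in the units of the state.
- robot.get_obs(): the state, without advancing time (a new reading comes with each control period).
- robot.snapshot(name): name is "side" or "top" or "wrist"; returns (picture, depth): 384x512x3 uint8, red, green, blue; 384x512 float32, m along the optical axis (not along the pixel's ray), 0 where there is no reading.
- robot.calibration(name): a dict with "mtx" (3x3 intrinsics, pixels), "D" ([k1, k2, p1, p2, k3] as OpenCV has them; the pictures are not rectified), "extrinsics" (4x4, takes a point from camera to world coordinates); the wrist camera has in their place "hand_eye" (4x4, takes a point from camera to tool coordinates, whose origin is the TCP and whose axes are the flange's). Camera axes: x right, y down, z forward; pixel columns grow to the right and rows downward; lengths in m; the calibration is good to about 2 mm. A picture is of the moment at which its call begins: read the wrist's pose just before it. calibration takes no time and is no camera call.
- robot.close_job(): hands the job in; it is judged then, once.
Trained networks look in the newest picture that a camera, given by its name, has taken for a name from the list of things; names that differ only in an ending like _2 or _b are one class to them, and where a whole thing is asked for, a point or a joint stands for the part that bears it (a point fixed in the world has none). Each returns a list of dicts, best first, with "p" (0 to 1); they miss things now and then, are a little off and sometimes report something else, mostly with a low value. They report only what shows in the picture. A call takes as long as a camera call. They do not tell look-alikes from the thing itself.
- robot.boxes_of(query, camera): "bbox" ([left, top, right, bottom] in pixels, round what is visible of it).
The state is a dict: "time": time; "joint_positions": joint angles; "qvel": joint speeds; "joint_torque": joint torques, N m; "tool_pos": TCP position; "ee_rot": TCP orientation; "wrist_force": force on the tool from outside, world axes, zero at the start; "wrist_torque": the same for the moment, N m; "width": finger opening in m; "finger_force": force on a finger pad.
Only numpy, scipy, OpenCV 4.12 (cv2) and the standard library are available. Lean on these libraries where they do the work, as an engineer would, in place of code of your own. Each camera call takes 0.05 s, during which the arm holds its last target. There are 200 camera calls.

TASK

The pot's lid is lying on the sloped drying stand: take it off, set it on the pot so that it sits fully down and level, then lay the clay test bar lengthwise up the slope with its bare end flat against the ledge and its black glazed end uppermost. When both are in place and let go, press the timer's green button all the way in and let it go. Set things down gently, never let them drop, and leave the jar, the pen box and the brass weight alone.

Things in the scene. Friction and masses are not known exactly. Their poses are not given: they have to be found in the camera images.
- stand: Fixed drying stand: red base 200 x 160 mm, aluminium plate sloping at 30 degrees, 200 mm long up the slope and 160 mm wide, red ledge along its low edge. Origin: centre of the base's underside, on the bench; z up; the slope rises towards its +x (roughly away from the robot), y along the ledge. The plate's top edge is 130 mm above the bench.
- slope (a point): Point on the stand's plate surface, at the foot of the ledge's inner face, in the middle of the plate's width, 85 mm towards -x of the stand's origin and 30 mm above the bench. Its axes are tilted with the plate: x up the slope, y along the ledge, z square out of the plate. The ledge stands 18 mm proud of the plate, is 12 mm thick (x -12 to 0 mm) and runs the full 160 mm of y.
- lid: Loose pot lid, 150 g: a blue disc 112 mm across and 6 mm thick over a steel spigot 80 mm across and 6 mm deep, with a black knob above. Origin: centre of the spigot's underside; z along the knob's axis. The disc lies at z 6 to 12 mm, a neck 18 mm across at z 12 to 22, the round knob 28 mm across at z 22 to 48. At the start the spigot lies flat on the plate of the stand, so z leans 30 degrees, with the disc's edge by the ledge.
- lid_seat (a point): Centre of the lid disc's underside (lid z = 6 mm), the face that rests on the pot's rim.
- lid_knob (a point): Centre of the lid's knob (lid z = 35 mm), the place to grip.
- pot: Loose round blue ceramic pot, open at the top, 100 mm outside diameter, 85 mm high, wall 4 mm (mouth 92 mm), 0.6 kg. Origin: centre of its underside, on the bench.
- pot_rim (a point): Centre of the pot's mouth, at rim height, 85 mm above the bench.
- bar: Loose fired-clay test bar, 150 x 50 x 25 mm, about 350 g (varies), lying flat on the bench. Origin: centre of its underside; x along its length towards the black glazed end (the last 50 mm), z up. The other end, at -x, is bare brown clay. Either flat face may lie on the plate.
- bar_center (a point): Centre of the bar's volume.
- bar_foot (a point): Centre of the bar's bare end face (bar x = -75 mm, half thickness up).
- timer: Fixed grey timer box, 90 x 110 x 40 mm, with a dark display and a green button on top. Origin: centre of its underside.
- start_top (a point): Centre of the top of the timer's green round button, 32 mm across. It is pressed straight down.
- start (a joint): Travel of the green button: 0 out, 0.006 m fully in. A spring (4 N fully in) brings it back; pressed beyond 4.5 mm counts as all the way in.
- jar: Bystander: jar with yellow cap, 64 mm across, 85 mm high. Origin: centre of its underside.
- pens: Bystander: black open box 80 x 100 x 60 mm with pens up to 125 mm high. Origin: centre of its underside.
- weight: Bystander: brass weight, 44 mm across, 58 mm high. Origin: centre of its underside.
Things that resemble listed ones, but are neither listed nor needed, are in the scene too. Of the things that look like the bar, the middle-sized one is meant.

How it is judged:
On the way, in this order (a step that is already met when the one before it is completed fails the run):
1. the lid sits seated and level on the pot, let go (horizontal distance between lid_seat and pot_rim below 0.009 m and z of lid_seat in the frame of pot_rim between -0.003 and 0.0025 m and angle between each of lid, pot's own z axis and vertical below 0.045 rad and contact force between the fingers and lid below 0.1 N and linear speed of lid below 0.02 m/s), for 0.2 s.
2. the bar lies on the slope, bare end against the ledge, let go (x of bar_foot in the frame of slope between -0.004 and 0.005 m and x of bar_center in the frame of slope between 0.068 and 0.081 m and z of bar_center in the frame of slope between 0.0095 and 0.0155 m and y of bar_center in the frame of slope between -0.05 and 0.05 m and angle between the x axis of bar and the x axis of slope, either way round below 0.1 rad and angle between the z axis of bar and the z axis of slope, either way round below 0.06 rad and contact force between the fingers and bar below 0.1 N and linear speed of bar below 0.02 m/s and horizontal distance between lid_seat and pot_rim below 0.009 m and z of lid_seat in the frame of pot_rim between -0.003 and 0.0025 m and angle between each of lid, pot's own z axis and vertical below 0.045 rad), for 0.2 s.
3. the timer button is pressed in with lid and bar in place (value of joint start above 0.0045 m and x of bar_foot in the frame of slope between -0.004 and 0.005 m and x of bar_center in the frame of slope between 0.068 and 0.081 m and z of bar_center in the frame of slope between 0.0095 and 0.0155 m and y of bar_center in the frame of slope between -0.05 and 0.05 m and angle between the x axis of bar and the x axis of slope, either way round below 0.1 rad and angle between the z axis of bar and the z axis of slope, either way round below 0.06 rad and horizontal distance between lid_seat and pot_rim below 0.009 m and z of lid_seat in the frame of pot_rim between -0.003 and 0.0025 m and angle between each of lid, pot's own z axis and vertical below 0.045 rad), for 0.02 s.
At the end, for the whole second after the job is handed in: Lid on upright pot: within 9 mm of centre, disc on the rim (-3/+2.5 mm), level to 0.045 rad. Bar flat on the plate (0.06 rad), bare end within 5 mm of the ledge, up the slope within 0.10 rad, within 50 mm of mid-width. Button out, all released and at rest (all of step 2 and value of joint start below 0.0015 m and contact force between the fingers and lid below 0.1 N and linear speed of each of lid, pot below 0.02 m/s); the robot touches nothing.
It fails at once if the jar, pen box or brass weight is moved more than 30 mm or tipped (distance of any of jar, pens, weight from where it was at the start of the episode above 0.03 m or angle between any of jar, pens, weight's own z axis and vertical above 0.3 rad).
It fails at once if the lid is dropped (moving faster than 0.6 m/s out of the fingers) (linear speed of lid above 0.6 m/s and contact force between the fingers and lid below 0.02 N).
It fails at once if the bar is dropped (moving faster than 0.6 m/s out of the fingers) (linear speed of bar above 0.6 m/s and contact force between the fingers and bar below 0.02 N).
It fails at once if the pot is tipped over (angle between pot's own z axis and vertical above 0.35 rad).
It fails at once if the timer button is pressed before the bar lies on the slope and is let go (value of joint start above 0.0045 m and (not (x of bar_foot in the frame of slope between -0.004 and 0.005 m and x of bar_center in the frame of slope between 0.068 and 0.081 m and z of bar_center in the frame of slope between 0.0095 and 0.0155 m and y of bar_center in the frame of slope between -0.05 and 0.05 m and angle between the x axis of bar and the x axis of slope, either way round below 0.1 rad and angle between the z axis of bar and the z axis of slope, either way round below 0.06 rad) or contact force between the fingers and bar above 0.1 N)).
It also fails if it takes over 61 s, if anything falls off the work surface, if the arm or the gripper's body presses on something with over 40 N, if the wrist force passes 120 N, or if a joint passes its speed limit or range.

## Working session

There is one attempt and no reset: what is moved stays moved. The work goes in short steps, Python scripts to look and compute and a shell command to move; the robot and the scene stay as the last step left them, time stands still between calls to the robot, and variables do not carry over. Pictures are saved under pics/ and viewed, at most 10 in all, crops included, and the job is handed in when it is done.

```bash
mkdir -p pics; cat > h.py <<'E'
import numpy as np, cv2
from bench import robot
from scipy.spatial.transform import Rotation as Ro
def T(cam):
    c=robot.calibration(cam)
    if cam!="wrist": return c,np.array(c["extrinsics"])
    o=robot.get_obs(); M=np.eye(4); M[:3,:3]=Ro.from_euler("xyz",o["ee_rot"]).as_matrix(); M[:3,3]=o["tool_pos"]
    return c,M@np.array(c["hand_eye"])
def cloud(cam):
    c,M=T(cam); im,d=robot.snapshot(cam)
    h,w=d.shape; v,u=np.mgrid[0:h,0:w]
    p=cv2.undistortPoints(np.stack([u.ravel(),v.ravel()],1).astype(np.float64)[:,None],np.array(c["mtx"]),np.array(c["D"]))[:,0]
    P=np.c_[p,np.ones(len(p))]*d.ravel()[:,None]
    P=P@M[:3,:3].T+M[:3,3]; P[d.ravel()==0]=np.nan
    return im,P.reshape(h,w,3)
def save(n,im): cv2.imwrite("pics/"+n,cv2.cvtColor(im,cv2.COLOR_RGB2BGR))
E
python3 - <<'E'
from h import *
ims=[]
for c in("top","side"):
    im,P=cloud(c); np.savez(c+".npz",im=im,P=P); ims.append(im)
    for n in("stand","lid","pot","bar","timer","lid_knob","start_top","jar","pens","weight"):
        print(c,n,[(np.round(b["bbox"]).astype(int).tolist(),round(b["p"],2)) for b in robot.boxes_of(n,c)])
save("top.png",ims[0]);save("side.png",ims[1])
print(robot.get_obs())
E
```

```text
top stand [([102, 151, 174, 234], 0.8)]
top lid [([118, 186, 163, 227], 0.98), ([342, 90, 385, 131], 0.56)]
top pot [([333, 172, 377, 208], 0.56)]
top bar [([219, 145, 240, 200], 0.84), ([314, 269, 393, 300], 0.59), ([266, 157, 302, 194], 0.56), ([119, 188, 163, 226], 0.16)]
top timer [([206, 94, 244, 126], 0.94)]
top lid_knob [([123, 186, 162, 230], 0.82), ([224, 102, 235, 111], 0.69)]
top start_top [([225, 100, 234, 115], 0.63)]
top jar [([114, 87, 137, 116], 0.75), ([223, 100, 232, 114], 0.3)]
top pens [([339, 90, 384, 128], 0.61), ([338, 172, 374, 212], 0.24)]
top weight [([303, 103, 318, 125], 0.52)]
side stand [([184, 123, 258, 188], 0.75)]
side lid []
side pot [([290, 246, 332, 300], 0.62)]
side bar [([243, 187, 293, 215], 0.92), ([186, 269, 244, 353], 0.89), ([271, 220, 310, 240], 0.67)]
side timer [([294, 169, 335, 195], 0.75)]
side lid_knob [([197, 142, 225, 170], 0.57)]
side start_top [([242, 190, 293, 214], 0.65), ([317, 171, 324, 175], 0.47)]
side jar [([274, 126, 292, 152], 0.57)]
side pens [([368, 215, 426, 278], 0.87), ([313, 170, 327, 177], 0.46)]
side weight [([352, 213, 371, 238], 0.76), ([289, 241, 335, 300], 0.36)]
{'time': 1.1, 'joint_positions': array([ 1.11186947e+00,  8.71940605e-02,  1.37070676e+00, -9.00113238e-06,
        1.68360140e+00, -1.03095702e-01]), 'qvel': array([-0.00084776,  0.00034508, -0.00048228, -0.00045183, -0.00059516,
       -0.0004321 ]), 'joint_torque': array([ 3.65088308e-04, -3.40036297e+01, -3.02611220e+01,  7.17233168e-02,
        2.34221772e-02,  1.13523961e-05]), 'tool_pos': array([0.19161367, 0.51555591, 0.23050569]), 'ee_rot': array([3.14150362e+00, 1.82032706e-05, 2.78576048e+00]), 'wrist_force': array([-1.03071786, -0.4973994 ,  0.0785775 ]), 'wrist_torque': array([-0.02421266, -0.01599831, -0.03797972]), 'finger_force': 0.0, 'width': 0.09384721368615687}
```

View pics/top.png

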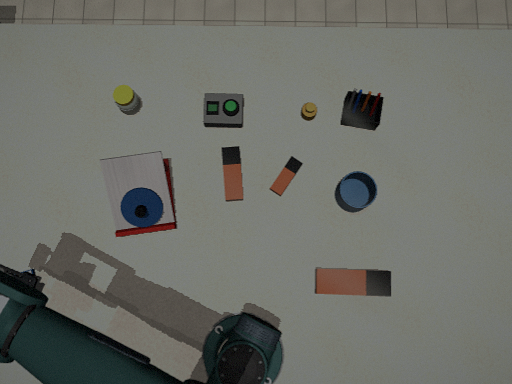

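View pics/side.png

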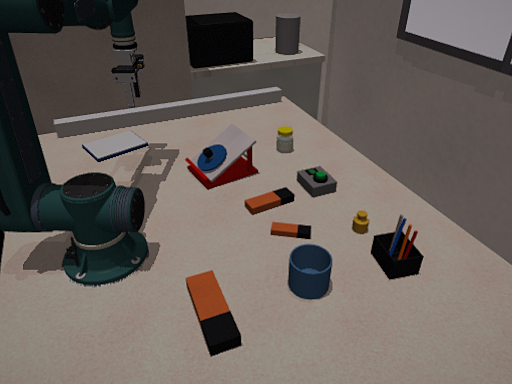

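The top view shows the lid at (141,207) on the stand and the empty pot at (356,191). Three objects look like the bar: A at (232,174), a small one at (286,175) and a large one at (353,282). A is the middle-sized one by eye. I'll confirm that by measuring and with a close crop.

```bash
cat > m.py <<'E'
from h import *
def lo(P,m): 
    q=P[m]; q=q[np.isfinite(q).all(1)]; return q
def main():
    z=np.load("top.npz"); im,P=z["im"],z["P"]
    hsv=cv2.cvtColor(im,cv2.COLOR_RGB2HSV)
    def box(b):
        m=np.zeros(im.shape[:2],bool); m[b[1]:b[3],b[0]:b[2]]=1; return m
    for n,b in dict(A=(212,140,250,208),S=(262,150,308,200),B=(308,262,398,302)).items():
        q=lo(P,box(b)&(P[...,2]>.01)&(P[...,2]<.06)); top=np.percentile(q[:,2],80); q=q[q[:,2]>.6*top]
        r=cv2.minAreaRect(q[:,:2].astype(np.float32)*1000); print(n,r,"h",top)
    q=lo(P,box((325,165,385,218))&(P[...,2]>.075)); 
    print("pot",cv2.minEnclosingCircle(q[:,:2].astype(np.float32)),np.median(q[:,2]),q.min(0),q.max(0))
    g=(hsv[...,0]>40)&(hsv[...,0]<85)&(hsv[...,1]>100)
    q=lo(P,box((222,97,242,118))&g); print("btn",q.mean(0),q.max(0),q.min(0))
    q=lo(P,box((200,90,250,130))&(P[...,2]>.03)); print("timer",cv2.minAreaRect(q[:,:2].astype(np.float32)*1000),np.median(q[:,2]))
    # lid disc
    bl=(hsv[...,0]>95)&(hsv[...,0]<130)&(hsv[...,1]>100)
    m=box((112,180,170,232)); q=lo(P,m&bl); 
    c=np.median(q,0); u,s,v=np.linalg.svd(q-c); n=v[2]*np.sign(v[2,2]); d=(q-c)@n; q=q[abs(d)<.006]; c=q.mean(0);u,s,v=np.linalg.svd(q-c,full_matrices=False); n=v[2]*np.sign(v[2,2])
    e1=np.cross(n,[0,1,0]);e1/=np.linalg.norm(e1);e2=np.cross(n,e1)
    w=np.c_[(q-c)@e1,(q-c)@e2].astype(np.float32);cc,r=cv2.minEnclosingCircle(w); C=c+cc[0]*e1+cc[1]*e2
    print("disc top centre",C,"r",r,"n",n,"tilt",np.degrees(np.arccos(n[2])),"az",np.degrees(np.arctan2(n[1],n[0])))
    q=lo(P,m&~bl&(((P-C)@n)>.012)); print("knob",len(q),q.mean(0),q.max(0)-C)
    # plate
    m=box((100,150,175,240))&(hsv[...,1]<60)&(hsv[...,2]>110); q=lo(P,m); q=q[(q[:,2]>.03)&(q[:,2]<.14)]
    for k in range(3):
        c=q.mean(0);u,s,v=np.linalg.svd(q-c,full_matrices=False);n=v[2]*np.sign(v[2,2]);q=q[abs((q-c)@n)<.006]
    print("plate",len(q),c,n,np.degrees(np.arccos(n[2])),np.degrees(np.arctan2(-n[1],-n[0])),cv2.minAreaRect(q[:,:2].astype(np.float32)*1000))
    r=((hsv[...,0]<8)|(hsv[...,0]>172))&(hsv[...,1]>150)&box((100,150,182,245)); q=lo(P,r); print("red",cv2.minAreaRect(q[:,:2].astype(np.float32)*1000))
    l=q[q[:,2]>.035]; print("ledge?",len(l),cv2.minAreaRect(l[:,:2].astype(np.float32)*1000),l.min(0),l.max(0))
    for n,b in dict(jar=(108,82,142,118),weight=(298,98,322,126),pens=(334,86,388,132)).items():
        q=lo(P,box(b)&(P[...,2]>.03)); print(n,q.min(0),q.max(0))
if __name__=="__main__": main()
E
python3 m.py; python3 -c "
import cv2;i=cv2.imread('pics/top.png')[130:310,205:405];cv2.imwrite('pics/bars.png',cv2.resize(i,None,fx=3,fy=3,interpolation=2))"
```

```text
A ((488.3097839355469, 37.66412353515625), (151.66543579101562, 50.154151916503906), 5.213144779205322) h 0.027102341441898447
S ((483.48455810546875, -113.28117370605469), (37.426429748535156, 112.3082046508789), 56.52845764160156) h 0.020506581305577053
B ((192.05296325683594, -292.8592224121094), (200.25323486328125, 66.5129165649414), 88.51296997070312) h 0.034989524947174465
pot ((0.4340675473213196, -0.3006620407104492), 0.050335317850112915) 0.08369850694285719 [ 0.38445028 -0.34999997  0.07512116] [ 0.48388164 -0.25059261  0.09182253]
btn [0.67066013 0.04260351 0.06027043] [0.6911991  0.05793127 0.0700873 ] [0.65042675 0.02717318 0.04681138]
timer ((671.2564086914062, 66.56735229492188), (109.66368865966797, 92.81562042236328), 88.66253662109375) 0.04102078566436029
disc top centre [0.38065312 0.27350923 0.06969245] r 0.056213051080703735 n [-0.49511311 -0.0828073   0.86487338] tilt 30.131750466205517 az -170.50520291127313
knob 94 [0.36473012 0.26931632 0.0972345 ] [0.00348266 0.0208832  0.03991248]
plate 2725 [0.4444267  0.28920076 0.09368384] [-0.49352485 -0.07906096  0.86613082] 29.987918356207146 9.101255011655507 ((421.78338623046875, 284.3858642578125), (172.73927307128906, 158.32737731933594), 8.916313171386719)
red ((417.6485595703125, 283.0105895996094), (204.25299072265625, 158.3144989013672), 8.733196258544922)
ledge? 329 ((404.6542053222656, 283.0810546875), (180.52626037597656, 158.11036682128906), 10.015467643737793) [0.30607855 0.19012348 0.03500643] [0.50717707 0.34600415 0.09789556]
jar [0.65940715 0.30469128 0.03007106] [0.72025302 0.36655534 0.09235939]
weight [ 0.64981038 -0.1997981   0.03040601] [ 0.69203421 -0.15689158  0.06317224]
pens [ 0.62372377 -0.3818785   0.03009548] [ 0.72146389 -0.27152818  0.12751171]
```

View pics/bars.png

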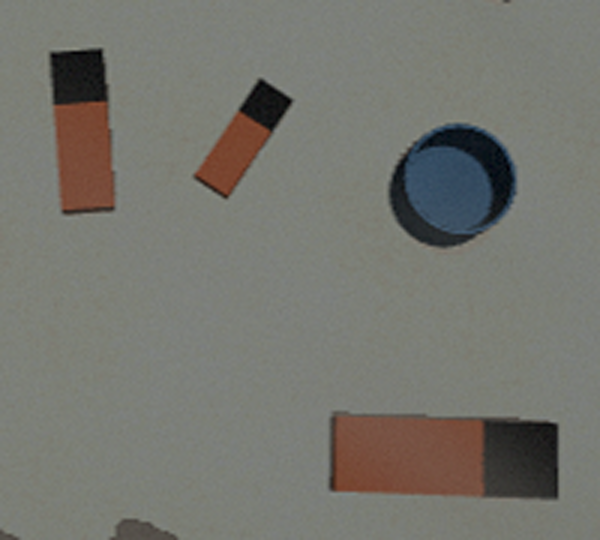

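Bar A measures 151 x 50 mm, so it is the middle-sized one, with its black end towards world +x. The pot, timer and 30° plate also match the given sizes. Next I move to a pre-grasp pose along the lid's axis.

```bash
cat > g.py <<'E'
from h import *
SY=np.radians(9.05)
def pose(tilt,yaw=SY):  # tool y along stand y, tool z = -normal tilted
    n=np.array([-np.sin(tilt)*np.cos(yaw),-np.sin(tilt)*np.sin(yaw),np.cos(tilt)]); y=np.array([-np.sin(yaw),np.cos(yaw),0])
    z=-n; x=np.cross(y,z); return np.c_[x,y,z]
def need(pos,R):
    o=robot.get_obs(); Rc=Ro.from_euler("xyz",o["ee_rot"])
    r=(Ro.from_matrix(R)*Rc.inv()).as_rotvec()/(np.pi/2)
    print("t",round(o["time"],2),"turn",np.round(r,3),"shift",np.round((np.array(pos)-o["tool_pos"])/.05,3),"F",np.round(o["wrist_force"],1),"w",round(o["width"],4),"ff",round(o["finger_force"],1))
E
python3 -c "
from g import *
R=pose(np.pi/6);C=np.array([.3807,.2735,.0697]);need(C+.1*(-R[:,2]),R)"
python3 -m handwheel '[[[0,0,0.082],[0.35,-0.62,-0.15],0],[[0,0,0.082],[0.35,-0.62,-0.15],0],[[0,0,0.082],[0.35,-0.62,-0.15],0],[[0,0,0.082],[0.35,-0.62,-0.15],0]]'
python3 -m handwheel '[[[0.013,-0.083,0],[0.35,-0.62,-0.18],0],[[0.013,-0.083,0],[0.35,-0.62,-0.18],0],[[0.013,-0.083,0],[0.35,-0.62,-0.18],0],[[0.013,-0.083,0],[0.35,-0.62,-0.18],0],[[0,0,0],[0,0,0],0]]'
python3 -c "
from g import *
R=pose(np.pi/6);C=np.array([.3807,.2735,.0697]);need(C+.1*(-R[:,2]),R)
im,P=cloud('wrist');save('w1.png',im);np.savez('w1.npz',im=im,P=P)
print(robot.boxes_of('lid_knob','wrist'),robot.boxes_of('lid','wrist'))"
```

```text
t 1.1 turn [-0.033 -0.335  0.319] shift [ 2.794 -4.998 -1.484] F [-1.  -0.5  0.1] w 0.0938 ff 0.0
time: 1.5
tool_pos: [0.262, 0.3905, 0.2003]
ee_rot: [3.141, 0.0, -2.976]
wrist_force: [-1.0, -0.5, 0.3]
width: 0.094
finger_force: 0.0
time: 2.0
tool_pos: [0.3266, 0.2611, 0.1553]
ee_rot: [-3.13, 0.518, -2.979]
wrist_force: [-0.3, -0.8, -1.5]
width: 0.0943
finger_force: 0.0
t 2.0 turn [ 0.007 -0.003  0.001] shift [0.094 0.091 0.02 ] F [-0.3 -0.8 -1.5] w 0.0943 ff 0.0
[{'bbox': [200.3, 147.4, 318.3, 259.5], 'p': 0.77}] [{'bbox': [203.3, 145.7, 321.9, 259.5], 'p': 0.66}]
```

View pics/w1.png

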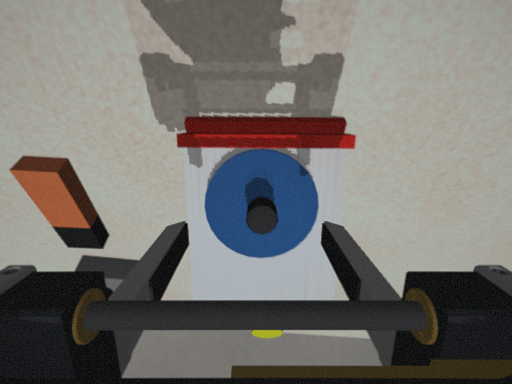

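The wrist view shows the lid disc centred near (262,203), the knob at (262,214), the ledge at row 140, and the open fingers on either side. I'll refine the lid and slope frames from this depth picture.

```bash
python3 - <<'E'
from g import *
z=np.load("w1.npz");im,P=z["im"],z["P"];hsv=cv2.cvtColor(im,cv2.COLOR_RGB2HSV)
R=pose(np.pi/6);v,u=np.mgrid[0:384,0:512]
bl=(hsv[...,0]>95)&(hsv[...,0]<130)&(hsv[...,1]>100)&(u>195)&(u<330)&(v>140)&(v<265)
q=P[bl];q=q[np.isfinite(q).all(1)]
for k in range(3):
    c=q.mean(0);n=np.linalg.svd(q-c,full_matrices=False)[2][2];n*=np.sign(n[2]);q=q[abs((q-c)@n)<.004]
S=np.c_[-R[:,0],R[:,1],-R[:,2]] # slope axes
w=((q-c)@S);cc,r=cv2.minEnclosingCircle(w[:,:2].astype(np.float32));C=c+S@[*cc,0]
print("n",n,"C",C,r)
k=(u>240)&(u<285)&(v>195)&(v<236)&(((P-C)@n)>.03);q=P[k];print("knobtop",len(q),np.median(q,0),((np.median(q,0)-C)@S))
# slope in S frame
s0=(P-C)@S
red=((hsv[...,0]<8)|(hsv[...,0]>172))&(hsv[...,1]>150)&(u>170)&(u<365)&(v>100)&(v<155)
q=s0[red];q=q[np.isfinite(q).all(1)];t=q[q[:,2]>-.004]
print("ledge top pts",len(t),np.percentile(t,[1,50,99],0))
pl=(hsv[...,1]<60)&(u>188)&(u<345)&(v>150)&(v<290)&(abs(s0[...,2]+.012)<.006);q=s0[pl];print("plate",np.median(q,0),np.percentile(q[:,1],[.5,99.5]),len(q))
need(C+.1*n,R);need(C+.03*n,R)
E
```

```text
n [-0.49236011 -0.0785328   0.86684146] C [0.38002522 0.27622076 0.06993186] 0.055918578058481216
knobtop 790 [0.36093296 0.27262492 0.10013721] [-0.00171571 -0.00054794  0.03586869]
ledge top pts 2433 [[-0.07015673 -0.07408598 -0.0016393 ]
 [-0.06448259  0.00272638  0.00604648]
 [-0.05825239  0.08075893  0.00763666]]
plate [ 0.05378717  0.00704301 -0.01207258] [-0.07619805  0.08164848] 10566
t 2.15 turn [-0.001  0.004 -0.001] shift [-0.03  -0.003 -0.196] F [0.8 1.  0.4] w 0.0944 ff 0.0
t 2.15 turn [-0.001  0.004 -0.001] shift [ 0.659  0.107 -1.409] F [0.8 1.  0.4] w 0.0944 ff 0.0
```

```bash
python3 -m handwheel '[[[0,0.004,0],[0.22,0.03,-0.47],0],[[0,0,0],[0.22,0.03,-0.47],0],[[0,0,0],[0.22,0.03,-0.46],0],[[0,0,0],[0,0,0],0],[[0,0,0],[0,0,0],0]]'
python3 -c "
from g import *
R=pose(np.pi/6);C=np.array([.3802,.2752,.0698]);need(C+.03*(-R[:,2]),R)"

```

```text
time: 2.65
tool_pos: [0.366, 0.2736, 0.0965]
ee_rot: [3.141, 0.523, -2.983]
wrist_force: [0.3, 0.5, 1.0]
width: 0.0941
finger_force: 0.0
t 2.65 turn [-0.    -0.    -0.001] shift [-0.012 -0.015 -0.014] F [0.3 0.5 1. ] w 0.0941 ff 0.0
```

```bash
python3 -m handwheel '[[[0,0,0],[0,0,0],1],[[0,0,0],[0,0,0],1],[[0,0,0],[0,0,0],1],[[0,0,0],[0,0,0],1],[[0,0,0],[0,0,0],1]]'
python3 -m handwheel '[[[0,0,0],[0,0,0],1],[[0,0,0],[0,0,0],1],[[0,0,0],[0,0,0],1]]'

```

```text
time: 3.15
tool_pos: [0.3646, 0.2722, 0.0949]
ee_rot: [-3.141, 0.522, -2.982]
wrist_force: [0.8, -0.2, -0.4]
width: 0.0579
finger_force: 0.0
time: 3.45
tool_pos: [0.3646, 0.272, 0.0944]
ee_rot: [-3.14, 0.522, -2.982]
wrist_force: [0.1, 0.4, -0.6]
width: 0.0337
finger_force: 0.0
```

```bash
python3 -m handwheel '[[[0,0,0],[0,0,0],1],[[0,0,0],[0,0,0],1],[[0,0,0],[0,0,0],1]]'
python3 -m handwheel '[[[0,0,0],[-0.1,-0.02,0.17],1],[[0,0,0],[-0.2,-0.03,0.35],1],[[0,0,0],[-0.2,-0.03,0.35],1],[[0,0,0],[0,0,0.5],1],[[0,0,0],[0,0,0.5],1]]'
python3 -c "
from g import *
need([.434,-.3007,.2],pose(0))"
```

```text
time: 3.75
tool_pos: [0.3646, 0.272, 0.0944]
ee_rot: [-3.14, 0.521, -2.982]
wrist_force: [0.1, 0.6, 0.3]
width: 0.0276
finger_force: 30.0
time: 4.25
tool_pos: [0.3385, 0.2677, 0.1886]
ee_rot: [-3.14, 0.52, -2.981]
wrist_force: [1.1, -0.3, -1.3]
width: 0.0271
finger_force: 30.0
t 4.25 turn [-0.052  0.327 -0.001] shift [  1.909 -11.368   0.228] F [ 1.1 -0.3 -1.3] w 0.0271 ff 30.0
```

```bash
python3 -m handwheel '[[[-0.013,0.082,0],[0.1,-0.3,0.2],1],[[-0.013,0.082,0],[0.1,-0.5,0.2],1],[[-0.013,0.082,0],[0.1,-0.6,0.1],1],[[-0.013,0.081,0],[0.1,-0.6,0],1],[[0,0,0],[0.1,-0.6,0],1]]'
python3 -m handwheel '[[[0,0,0],[0.1,-0.6,0],1],[[0,0,0],[0.1,-0.6,0],1],[[0,0,0],[0.1,-0.6,0],1],[[0,0,0],[0.1,-0.6,0],1],[[0,0,0],[0.1,-0.6,0],1]]'
python3 -m handwheel '[[[0,0,0],[0.1,-0.6,0],1],[[0,0,0],[0.1,-0.6,0],1],[[0,0,0],[0.1,-0.6,0],1],[[0,0,0],[0.1,-0.6,0],1],[[0,0,0],[0.1,-0.6,0],1]]'
python3 -m handwheel '[[[0,0,0],[0.1,-0.6,0],1],[[0,0,0],[0.1,-0.6,0],1],[[0,0,0],[0.1,-0.6,0],1],[[0,0,0],[0,-0.4,0],1],[[0,0,0],[0,0,0],1]]'
python3 -c "
from g import *
need([.434,-.3007,.2],pose(0))"
```

```text
time: 4.75
tool_pos: [0.3667, 0.1367, 0.213]
ee_rot: [-3.141, -0.002, -2.983]
wrist_force: [0.4, 0.8, -2.2]
width: 0.0275
finger_force: 30.0
time: 5.25
tool_pos: [0.3893, -0.013, 0.2134]
ee_rot: [-3.141, 0.002, -2.982]
wrist_force: [-0.5, 0.7, -1.7]
width: 0.0272
finger_force: 30.0
time: 5.75
tool_pos: [0.4144, -0.163, 0.2134]
ee_rot: [-3.141, 0.002, -2.982]
wrist_force: [1.1, -0.1, -1.6]
width: 0.0269
finger_force: 30.0
time: 6.25
tool_pos: [0.4292, -0.2738, 0.2127]
ee_rot: [-3.141, 0.0, -2.985]
wrist_force: [0.1, 0.9, -2.0]
width: 0.0278
finger_force: 30.0
t 6.25 turn [0.    0.    0.001] shift [ 0.096 -0.538 -0.255] F [ 0.1  0.9 -2. ] w 0.0278 ff 30.0
```

```bash
python3 -m handwheel '[[[0,0,0],[0,0,0],1],[[0,0,0],[0,0,0],1]]'
python3 -c "
from g import *
need([.434,-.3007,.2],pose(0))
im,P=cloud('wrist');save('w2.png',im);np.savez('w2.npz',im=im,P=P)
im,P=cloud('side');save('s2.png',im);np.savez('s2.npz',im=im,P=P)"
```

```text
time: 6.45
tool_pos: [0.4296, -0.2709, 0.2132]
ee_rot: [3.141, 0.002, -2.981]
wrist_force: [0.1, -0.3, -1.4]
width: 0.0275
finger_force: 30.0
t 6.45 turn [-0.     0.001 -0.001] shift [ 0.089 -0.596 -0.264] F [ 0.1 -0.3 -1.4] w 0.0275 ff 30.0
```

View pics/w2.png

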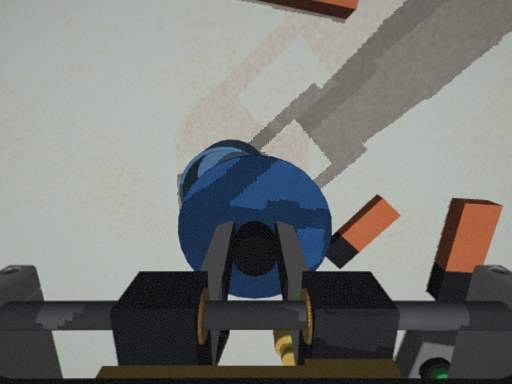

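The lid is held level, centred near (255,225). Part of the pot's rim shows behind it, around (180–260, 140–200). I'll measure the lid-to-pot offset in this one view.

```bash
python3 - <<'E'
from g import *
from scipy.optimize import least_squares
z=np.load("w2.npz");im,P=z["im"],z["P"];hsv=cv2.cvtColor(im,cv2.COLOR_RGB2HSV);v,u=np.mgrid[0:384,0:512]
b=(u>165)&(u<340)&(v>125)&(v<305)
q=P[b&(P[...,2]>.081)&(P[...,2]<.089)];print(len(q),q.min(0),q.max(0),np.median(q,0))
f=least_squares(lambda c:np.hypot(q[:,0]-c[0],q[:,1]-c[1])-.048,[.434,-.3],loss="soft_l1",f_scale=.002);print("pot",f.x,np.std(f.fun))
bl=(hsv[...,0]>95)&(hsv[...,0]<130)&(hsv[...,1]>100)
q=P[b&bl&(P[...,2]>.13)];q=q[np.isfinite(q).all(1)]
for k in range(3):
    c=q.mean(0);n=np.linalg.svd(q-c,full_matrices=False)[2][2];n*=np.sign(n[2]);q=q[abs((q-c)@n)<.003]
print("lid",cv2.minEnclosingCircle(q[:,:2].astype(np.float32)),c[2],n, "tcp",robot.get_obs()["tool_pos"])
z=np.load("s2.npz");P=z["P"];m=np.zeros((384,512),bool);m[238:305,285:338]=1
q=P[m&(P[...,2]>.078)&(P[...,2]<.09)];print(len(q));f=least_squares(lambda c:np.hypot(q[:,0]-c[0],q[:,1]-c[1])-.048,[.434,-.3],loss="soft_l1",f_scale=.002);print("pot side",f.x,np.std(f.fun))
E
```

```text
441 [ 0.38443304 -0.35023487  0.08110124] [ 0.45198559 -0.28003379  0.08820461] [ 0.39861496 -0.33221051  0.08538632]
pot [ 0.43399901 -0.2999453 ] 0.0012214555860597042
lid ((0.4303494691848755, -0.2696582078933716), 0.05599138140678406) 0.18405771880771588 [0.00363111 0.00211016 0.99999118] tcp [ 0.42967268 -0.27088147  0.21330793]
368
pot side [ 0.43341713 -0.303068  ] 0.0015268096340277377
```

```bash
python3 -m handwheel '[[[0,0,0],[0.04,-0.31,0],1],[[0,0,0],[0.033,-0.305,0],1],[[0,0,0],[0,0,-0.5],1],[[0,0,0],[0,0,-0.5],1],[[0,0,0],[0,0,0],1]]'
python3 -m handwheel '[[[0,0,0],[0,0,0],1],[[0,0,0],[0,0,0],1]]'
python3 -c "
from g import *
need([.4333,-.3017,.1203],pose(0))"
```

```text
time: 7.05
tool_pos: [0.4314, -0.3023, 0.1587]
ee_rot: [3.136, -0.004, -2.983]
wrist_force: [-0.7, -0.7, -1.9]
width: 0.0274
finger_force: 30.0
time: 7.25
tool_pos: [0.4339, -0.3037, 0.1647]
ee_rot: [-3.139, 0.003, -2.983]
wrist_force: [0.4, 0.1, -1.2]
width: 0.0275
finger_force: 30.0
t 7.25 turn [ 0.001  0.002 -0.001] shift [-0.013  0.04  -0.887] F [ 0.4  0.1 -1.2] w 0.0275 ff 30.0
```

```bash
python3 -m handwheel '[[[0,0,0],[-0.013,0.04,-0.2],1],[[0,0,0],[0,0,-0.3],1],[[0,0,0],[0,0,-0.2],1],[[0,0,0],[0,0,-0.06],1],[[0,0,0],[0,0,0],1]]'
python3 -m handwheel '[[[0,0,0],[0,0,0],1],[[0,0,0],[0,0,-0.04],1],[[0,0,0],[0,0,0],1]]'
python3 -m handwheel '[[[0,0,0],[0,0,-0.04],1],[[0,0,0],[0,0,0],1]]'
python3 -c "
from g import *
need([.4333,-.3017,.1203],pose(0))"
```

```text
time: 7.75
tool_pos: [0.4321, -0.3002, 0.1237]
ee_rot: [3.14, 0.0, -2.982]
wrist_force: [-0.3, 0.0, -1.0]
width: 0.0272
finger_force: 30.0
time: 8.05
tool_pos: [0.4328, -0.3008, 0.1232]
ee_rot: [-3.141, 0.002, -2.982]
wrist_force: [0.2, 0.9, -1.5]
width: 0.0273
finger_force: 30.0
time: 8.25
tool_pos: [0.4327, -0.3008, 0.1211]
ee_rot: [-3.141, 0.002, -2.982]
wrist_force: [0.1, 0.7, -1.7]
width: 0.0272
finger_force: 30.0
t 8.25 turn [ 0.     0.001 -0.001] shift [ 0.012 -0.019 -0.015] F [ 0.1  0.7 -1.7] w 0.0272 ff 30.0
```

Nearly there, so I'll lower in small steps until contact shows.

```bash
for i in 1; do python3 -m handwheel '[[[0,0,0],[0.006,-0.008,-0.02],1],[[0,0,0],[0,0,0],1]]'; done
python3 -m handwheel '[[[0,0,0],[0,0,-0.02],1],[[0,0,0],[0,0,0],1]]'
python3 -m handwheel '[[[0,0,0],[0,0,-0.02],1],[[0,0,0],[0,0,0],1]]'
```

```text
time: 8.45
tool_pos: [0.4328, -0.3009, 0.1209]
ee_rot: [3.142, 0.002, -2.982]
wrist_force: [-1.9, 2.5, 4.7]
width: 0.0271
finger_force: 30.0
time: 8.65
tool_pos: [0.4328, -0.3009, 0.1209]
ee_rot: [-3.141, 0.002, -2.982]
wrist_force: [-2.7, 3.4, 7.8]
width: 0.0279
finger_force: 30.0
time: 8.85
tool_pos: [0.4329, -0.3009, 0.1209]
ee_rot: [-3.141, 0.002, -2.982]
wrist_force: [-5.5, 3.9, 11.2]
width: 0.0273
finger_force: 30.0
```

Contact came at the expected seated height; a spigot caught on the rim would stop 6 mm higher. I'll relieve the force and open.

```bash
python3 -m handwheel '[[[0,0,0],[0,0,0.05],1],[[0,0,0],[0,0,0],0.4],[[0,0,0],[0,0,0],0.4],[[0,0,0],[0,0,0],0.4],[[0,0,0],[0,0,0],0.4]]'
python3 -m handwheel '[[[0,0,0],[0,0,0.3],0.3],[[0,0,0],[0,0,0.5],0.3],[[0,0,0],[0,0,0.5],0],[[0,0,0],[0.1,0.5,0.3],0],[[0,0,0],[0.1,0.6,0],0]]'
python3 -m handwheel '[[[0,0,0],[0.1,0.6,0],0],[[0,0,0],[0,0.6,0],0],[[0,0,0],[0,0,0],0],[[0,0,0],[0,0,0],0]]'
python3 - <<'E'
from g import *
need([.488,.038,.15],pose(0,np.radians(5.2)))
for c in("side","top","wrist"):
    im,P=cloud(c); np.savez(c+"3.npz",im=im,P=P); save(c+"3.png",im)
    hsv=cv2.cvtColor(im,cv2.COLOR_RGB2HSV);bl=(hsv[...,0]>95)&(hsv[...,0]<130)&(hsv[...,1]>100)
    q=P[bl&(abs(P[...,0]-.434)<.065)&(abs(P[...,1]+.3)<.065)&(P[...,2]>.086)&(P[...,2]<.11)]
    if len(q)<60: print(c,len(q));continue
    for k in range(4):
        o=q.mean(0);n=np.linalg.svd(q-o,full_matrices=False)[2][2];n*=np.sign(n[2]);q=q[abs((q-o)@n)<.004]
    print(c,len(q),cv2.minEnclosingCircle(q[:,:2].astype(np.float32)),o,n)
E
```

```text
time: 9.35
tool_pos: [0.4329, -0.3011, 0.1201]
ee_rot: [3.142, 0.001, -2.982]
wrist_force: [0.2, -0.3, 0.1]
width: 0.0551
finger_force: 0.0
time: 9.85
tool_pos: [0.4441, -0.2472, 0.2034]
ee_rot: [-3.137, 0.006, -2.985]
wrist_force: [0.8, 0.5, 0.4]
width: 0.0864
finger_force: 0.0
time: 10.25
tool_pos: [0.448, -0.186, 0.2005]
ee_rot: [-3.14, 0.002, -2.981]
wrist_force: [-0.7, 0.5, -0.2]
width: 0.094
finger_force: 0.0
t 10.25 turn [ 0.001  0.001 -0.044] shift [ 0.8   4.48 -1.01] F [-0.7  0.5 -0.2] w 0.094 ff 0.0
side 1095 ((0.4339633285999298, -0.3027648329734802), 0.056837353855371475) [ 0.42950949 -0.31056563  0.09235175] [-2.47650294e-03 -8.42541373e-04  9.99996579e-01]
top 635 ((0.4345893859863281, -0.30009764432907104), 0.056270189583301544) [ 0.4234327  -0.31205295  0.09094482] [ 0.00204175 -0.00111655  0.99999729]
wrist 9089 ((0.434061199426651, -0.3002598285675049), 0.05629859119653702) [ 0.43011021 -0.29884748  0.09164813] [1.81271144e-03 9.90044140e-04 9.99997867e-01]
```

The lid is seated and level: the disc top is at 0.091 m and centred to about 1 mm. Next is the bar, measured from above first.

```bash
python3 -m handwheel '[[[0,0,-0.022],[0.15,0.7,0],0],[[0,0,-0.022],[0.15,0.7,0],0],[[0,0,0],[0.1,0.7,0],0],[[0,0,0],[0.1,0.7,0],0],[[0,0,0],[0,0.7,0],0]]'
python3 -m handwheel '[[[0,0,0],[0,0.4,0],0],[[0,0,0],[0,0.3,-0.2],0],[[0,0,0],[0,0,0],0],[[0,0,0],[0,0,0],0],[[0,0,0],[0,0,0],0]]'
cat > bar.py <<'E'
from g import *
need([.488,.038,.15],pose(0,np.radians(5.2)))
im,P=cloud("wrist");save("w4.png",im)
hsv=cv2.cvtColor(im,cv2.COLOR_RGB2HSV)
q=P[(P[...,2]>.018)&(P[...,2]<.032)&(abs(P[...,0]-.488)<.1)&(abs(P[...,1]-.0377)<.06)]
r=cv2.minAreaRect(q[:,:2].astype(np.float32)*1000);print(len(q),r,np.median(q[:,2]),np.percentile(q,[.2,99.8],0))
print(robot.boxes_of("bar","wrist"))
E
python3 bar.py
```

```text
time: 10.9
tool_pos: [0.4735, -0.0108, 0.2003]
ee_rot: [-3.141, 0.002, -3.053]
wrist_force: [0.7, 0.2, 0.5]
width: 0.0941
finger_force: 0.0
time: 11.4
tool_pos: [0.4733, 0.0227, 0.1908]
ee_rot: [-3.141, 0.002, -3.053]
wrist_force: [-0.5, -0.6, 0.0]
width: 0.0941
finger_force: 0.0
t 11.4 turn [0.    0.001 0.001] shift [ 0.295  0.306 -0.816] F [-0.5 -0.6  0. ] w 0.0941 ff 0.0
4928 ((488.4071044921875, 37.827003479003906), (151.15187072753906, 50.42267990112305), 5.236936569213867) 0.025681533106409055 [[0.4119176  0.00737277 0.01897895]
 [0.56357101 0.06807995 0.027642  ]]
[{'bbox': [108.7, 137.5, 183.2, 223.1], 'p': 0.93}, {'bbox': [246.8, 135.7, 290.7, 254.6], 'p': 0.74}]
```

View pics/w4.png

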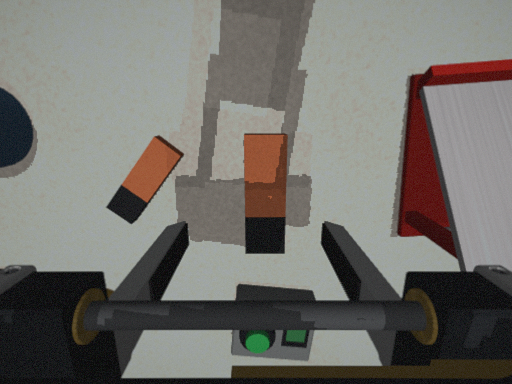

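The bar is at (265,193), midway between the fingers, and agrees with the top view. I descend and grip it across its width.

```bash
python3 -m handwheel '[[[0,0,0],[0.15,0.15,-0.5],0],[[0,0,0],[0.15,0.15,-0.6],0],[[0,0,0],[0,0,-0.7],0],[[0,0,0],[0,0,-0.6],0],[[0,0,0],[0,0,-0.3],0]]'
python3 -m handwheel '[[[0,0,0],[0,0,0],0],[[0,0,0],[0,0,0],0],[[0,0,0],[0,0,0],0]]'
python3 -c "
from g import *
need([.4883,.0378,.029],pose(0,np.radians(5.24)))"
```

```text
time: 12.0
tool_pos: [0.4862, 0.0383, 0.0526]
ee_rot: [3.141, -0.003, -3.053]
wrist_force: [0.3, 0.9, -0.2]
width: 0.0941
finger_force: 0.0
time: 12.3
tool_pos: [0.4892, 0.0386, 0.0573]
ee_rot: [-3.141, 0.005, -3.052]
wrist_force: [-0.5, -0.7, 0.2]
width: 0.0942
finger_force: 0.0
t 12.3 turn [0.    0.003 0.001] shift [-0.019 -0.015 -0.565] F [-0.5 -0.7  0.2] w 0.0942 ff 0.0
```

```bash
python3 -m handwheel '[[[0,0.003,0],[-0.02,-0.015,-0.2],0],[[0,0,0],[0,0,-0.2],0],[[0,0,0],[0,0,-0.14],0],[[0,0,0],[0,0,0],0],[[0,0,0],[0,0,0],0]]'
python3 -c "
from g import *
need([.4883,.0378,.029],pose(0,np.radians(5.24)))"
```

```text
time: 12.8
tool_pos: [0.4866, 0.0382, 0.0281]
ee_rot: [3.141, -0.004, -3.051]
wrist_force: [0.3, 0.6, 0.5]
width: 0.0939
finger_force: 0.0
t 12.8 turn [ 0.    -0.003  0.001] shift [ 0.034 -0.009  0.019] F [0.3 0.6 0.5] w 0.0939 ff 0.0
```

```bash
python3 -m handwheel '[[[0,0,0],[0,0,0.02],1],[[0,0,0],[0,0,0],1],[[0,0,0],[0,0,0],1],[[0,0,0],[0,0,0],1],[[0,0,0],[0,0,0],1]]'
python3 -m handwheel '[[[0,0,0],[0,0,0],1],[[0,0,0],[0,0,0],1]]'
python3 -c "
from g import *
need([.4883,.0378,.029],pose(0,np.radians(5.24)))"
```

```text
time: 13.3
tool_pos: [0.4869, 0.0382, 0.0296]
ee_rot: [3.141, -0.003, -3.051]
wrist_force: [0.3, -0.6, 0.1]
width: 0.0578
finger_force: 0.0
time: 13.5
tool_pos: [0.4869, 0.0377, 0.0295]
ee_rot: [-3.141, -0.003, -3.051]
wrist_force: [-0.2, -2.8, -0.2]
width: 0.0496
finger_force: 30.0
t 13.5 turn [ 0.001 -0.002  0.001] shift [ 0.027  0.002 -0.011] F [-0.2 -2.8 -0.2] w 0.0496 ff 30.0
```

Gripped at 49.6 mm. While lifting, I refine the slope frame from the clear top view (top3) and the wrist view.

```bash
python3 -m handwheel '[[[0,0,0],[0,0,0.3],1],[[0,0,0],[0,0,0.6],1],[[0,0,0],[-0.1,0.2,0.7],1],[[0,0,0],[-0.1,0.2,0.7],1],[[0,0,0],[0,0,0.7],1]]'
python3 - <<'E'
from g import *
z=np.load("top3.npz");im,P=z["im"],z["P"];hsv=cv2.cvtColor(im,cv2.COLOR_RGB2HSV);v,u=np.mgrid[0:384,0:512]
b=(u>95)&(u<182)&(v>145)&(v<245)
q=P[b&(hsv[...,1]<70)&(P[...,2]>.03)&(P[...,2]<.135)]
for k in range(5):
    c=q.mean(0);n=np.linalg.svd(q-c,full_matrices=False)[2][2];n*=np.sign(n[2]);q=q[abs((q-c)@n)<.004]
r=cv2.minAreaRect(q[:,:2].astype(np.float32)*1000)
print(len(q),c,n,np.degrees(np.arccos(n[2])),np.degrees(np.arctan2(-n[1],-n[0])),r,q[:,2].min(),q[:,2].max())
for a in (9.05,):
    R=pose(np.pi/6,np.radians(a));S=np.c_[-R[:,0],R[:,1],-R[:,2]]
    O=np.array([.38,.2762,.0699])+S@[-.058,.003,-.012];print("O wrist",O)
    s=(q-O)@S;print("plate in S",np.percentile(s,[.3,50,99.7],0))
    red=b&((hsv[...,0]<8)|(hsv[...,0]>172))&(hsv[...,1]>150);t=(P[red]-O)@S;t=t[(t[:,2]>.01)&(t[:,0]<.03)];print("ledge",len(t),np.percentile(t,[1,50,99],0))
E
```

```text
time: 14.0
tool_pos: [0.4752, 0.0594, 0.1791]
ee_rot: [3.14, -0.007, -3.05]
wrist_force: [0.5, -0.4, -4.5]
width: 0.0499
finger_force: 30.0
3719 [0.42519908 0.28462665 0.08219751] [-0.49340675 -0.07899956  0.8662037 ] 29.97956263417776 9.096445045917829 ((422.3876647949219, 284.19769287109375), (175.2574005126953, 159.21124267578125), 8.880927085876465) 0.030141635999356264 0.1328586790477766
O wrist [0.33584923 0.27220552 0.0305077 ]
plate in S [[ 0.0014162  -0.08071156 -0.00426137]
 [ 0.1051789  -0.00185527 -0.00035138]
 [ 0.20009134  0.07678353  0.00357417]]
ledge 287 [[-0.01268839 -0.0795922   0.01009385]
 [-0.00442977 -0.0022033   0.01710235]
 [ 0.00139331  0.07412365  0.02373361]]
```

```bash
cat >> g.py <<'E'
RS=pose(np.pi/6);S=np.c_[-RS[:,0],RS[:,1],-RS[:,2]];O=np.array([.336,.2713,.030])
def bar(x,y,z): need(O+S@[x-.0014,y,z+.017],RS)
def where():
    o=robot.get_obs();print("bar centre in slope",np.round(S.T@(o["tool_pos"]-O)-[-.0014,0,.017],4),"F slope",np.round(S.T@o["wrist_force"],1))
E
python3 -m handwheel '[[[0,0,0],[0,0,0],1]]'; python3 -c "
from g import *
bar(.085,0,.06);print(S)"
```

```text
time: 14.1
tool_pos: [0.4795, 0.0586, 0.1842]
ee_rot: [-3.141, 0.007, -3.051]
wrist_force: [2.1, 0.3, -4.0]
width: 0.0498
finger_force: 30.0
t 14.1 turn [ 0.041 -0.327  0.042] shift [-2.2    4.36  -0.914] F [ 2.1  0.3 -4. ] w 0.0498 ff 30.0
[[ 0.85524464 -0.15729633 -0.49377572]
 [ 0.13622261  0.98755145 -0.07864816]
 [ 0.5         0.          0.8660254 ]]
```

```bash
python3 -m handwheel '[[[0.0103,-0.0818,0.0105],[-0.2,0.2,0.2],1],[[0.0103,-0.0818,0.0105],[-0.2,0.4,0.2],1],[[0.0103,-0.0818,0.0105],[-0.3,0.5,0.1],1],[[0.0103,-0.0818,0.0105],[-0.3,0.5,0],1],[[0,0,0],[-0.3,0.6,0],1]]'
python3 -m handwheel '[[[0,0,0],[-0.3,0.6,0],1],[[0,0,0],[-0.3,0.6,0],1],[[0,0,0],[-0.3,0.6,0],1],[[0,0,0],[0,0.36,0],1],[[0,0,0],[0,0,0],1]]'
python3 -m handwheel '[[[0,0,0],[0,0,0],1],[[0,0,0],[0,0,0],1]]'
python3 -c "
from g import *
bar(.085,0,.06);where()"
```

```text
time: 14.6
tool_pos: [0.4049, 0.1663, 0.1947]
ee_rot: [-3.141, 0.502, -2.986]
wrist_force: [-0.8, 0.1, -5.8]
width: 0.0498
finger_force: 30.0
time: 15.1
tool_pos: [0.3646, 0.2774, 0.2]
ee_rot: [-3.14, 0.508, -2.978]
wrist_force: [0.6, 0.6, -3.9]
width: 0.0498
finger_force: 30.0
time: 15.3
tool_pos: [0.3665, 0.2748, 0.2024]
ee_rot: [-3.14, 0.511, -2.985]
wrist_force: [0.5, -0.4, -4.5]
width: 0.0499
finger_force: 30.0
t 15.3 turn [ 0.002 -0.008  0.001] shift [ 0.06   0.036 -1.278] F [ 0.5 -0.4 -4.5] w 0.0499 ff 30.0
bar centre in slope [ 0.1141 -0.0013  0.117 ] F slope [-1.9 -0.5 -4.1]
```

```bash
python3 -m handwheel '[[[0.002,-0.008,0.001],[0.03,0.018,-0.4],1],[[0,0,0],[0.03,0.018,-0.5],1],[[0,0,0],[0,0,-0.37],1],[[0,0,0],[0,0,0],1],[[0,0,0],[0,0,0],1]]'
cat > bs.py <<'E'
from g import *
bar(.085,0,.06);where()
im,P=cloud("wrist");save("w5.png",im);np.savez("w5.npz",im=im,P=P)
s=(P-O)@S;hsv=cv2.cvtColor(im,cv2.COLOR_RGB2HSV);v,u=np.mgrid[0:384,0:512]
b=s[(v<262)&(hsv[...,0]<20)&(hsv[...,1]>110)&(abs(s[...,1])<.045)&(s[...,2]>.05)]
print(len(b),np.percentile(b,[.5,50,99.5],0))
c=np.median(b,0);b=b[abs(b[:,2]-c[2])<.008];n=np.linalg.svd(b-b.mean(0),full_matrices=False)[2][2];print("top n in slope",n*np.sign(n[2]),cv2.minAreaRect(b[:,:2].astype(np.float32)*1000))
t=s[((hsv[...,0]<8)|(hsv[...,0]>172))&(hsv[...,1]>150)&(s[...,2]<.03)&(s[...,2]>.005)&(s[...,0]<.02)];print("ledge",len(t),np.percentile(t,[1,50,99],0) if len(t) else 0)
pl=s[(hsv[...,1]<60)&(abs(s[...,2])<.008)&(s[...,0]>.005)&(s[...,0]<.2)&(abs(s[...,1])<.08)];print("plate",len(pl),np.median(pl,0))
E
python3 bs.py
```

```text
time: 15.8
tool_pos: [0.3703, 0.2771, 0.141]
ee_rot: [3.14, 0.528, -2.985]
wrist_force: [0.2, 0.7, -4.7]
width: 0.0495
finger_force: 30.0
t 15.8 turn [-0.001  0.002  0.   ] shift [-0.016 -0.008 -0.05 ] F [ 0.2  0.7 -4.7] w 0.0495 ff 30.0
bar centre in slope [0.087  0.0003 0.0617] F slope [-2.1  0.7 -4.2]
11034 [[ 0.01235387 -0.02337116  0.07079474]
 [ 0.04992231  0.00108077  0.07468037]
 [ 0.09567625  0.02588648  0.07641554]]
top n in slope [-0.00664027 -0.00235241  0.99997519] ((54.53104782104492, 1.063039779663086), (51.85112380981445, 84.52283477783203), 89.94717407226562)
ledge 3623 [[-0.01151001 -0.0773255   0.01690556]
 [-0.0059065   0.00039609  0.0185784 ]
 [-0.00021296  0.07855149  0.02017285]]
plate 14326 [ 0.05447063 -0.01279217  0.0004917 ]
```

View pics/w5.png

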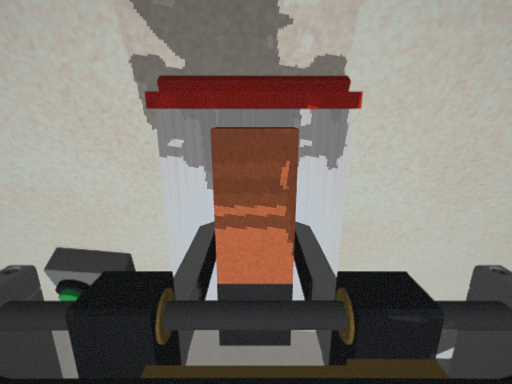

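The bar is held flat to the slope: tilt error is under 0.4°, its foot is at x = 12 mm, and it is centred to 1 mm. The ledge at row 95 measures right on the expected frame. Now I lower it.

```bash
python3 -m handwheel '[[[0,0.002,0],[0.08,0.012,-0.27],1],[[0,0,0],[0.08,0.013,-0.28],1],[[0,0,0],[0.08,0.013,-0.27],1],[[0,0,0],[0,0,0],1],[[0,0,0],[0,0,0],1]]'
python3 -c "
from g import *
bar(.0765,0,.0145);where()"
```

```text
time: 16.35
tool_pos: [0.3826, 0.2802, 0.1015]
ee_rot: [3.138, 0.527, -2.984]
wrist_force: [0.7, -0.5, -4.0]
width: 0.0496
finger_force: 30.0
t 16.35 turn [-0.002  0.001 -0.001] shift [ 0.041 -0.022 -0.134] F [ 0.7 -0.5 -4. ] w 0.0496 ff 30.0
bar centre in slope [0.0783 0.0014 0.0212] F slope [-1.5 -0.6 -3.8]
```

```bash
python3 -m handwheel '[[[0,0.001,0],[0.02,-0.011,-0.067],1],[[0,0,0],[0.02,-0.011,-0.067],1],[[0,0,0],[0,0,0],1],[[0,0,0],[0,0,0],1],[[0,0,0],[0,0,0],1]]'
python3 -c "
from g import *
bar(.0757,0,.0125);where()"
```

```text
time: 16.85
tool_pos: [0.3839, 0.2788, 0.0935]
ee_rot: [3.138, 0.523, -2.984]
wrist_force: [-0.6, -1.1, -4.2]
width: 0.0497
finger_force: 30.0
t 16.85 turn [-0.002 -0.    -0.001] shift [ 0.021  0.006 -0.016] F [-0.6 -1.1 -4.2] w 0.0497 ff 30.0
bar centre in slope [ 0.0752 -0.0001  0.0137] F slope [-2.8 -1.  -3.2]
```

```bash
python3 -m handwheel '[[[0,0,0],[0.005,0.001,-0.009],1],[[0,0,0],[0,0,0],1]]'
python3 -m handwheel '[[[0,0,0],[0.005,0.001,-0.009],1],[[0,0,0],[0,0,0],1]]'
python3 -m handwheel '[[[0,0,0],[0.005,0.001,-0.009],1],[[0,0,0],[0,0,0],1]]'
python3 -c "
from g import *
where()"
```

```text
time: 17.05
tool_pos: [0.3842, 0.2789, 0.0929]
ee_rot: [3.138, 0.523, -2.984]
wrist_force: [-0.2, -0.1, -4.6]
width: 0.0495
finger_force: 30.0
time: 17.25
tool_pos: [0.3844, 0.2789, 0.0924]
ee_rot: [3.138, 0.523, -2.984]
wrist_force: [0.1, 0.5, -3.7]
width: 0.0499
finger_force: 30.0
time: 17.45
tool_pos: [0.3846, 0.2789, 0.0923]
ee_rot: [3.138, 0.523, -2.984]
wrist_force: [-4.2, -0.6, 1.2]
width: 0.0497
finger_force: 30.0
bar centre in slope [ 0.0751 -0.0001  0.0124] F slope [-3.1  0.1  3.1]
```

Contact with the plate at z = 12.4 mm. One tiny nudge towards the ledge, then release.

```bash
python3 -m handwheel '[[[0,0,0],[-0.012,-0.002,-0.007],1],[[0,0,0],[0,0,0],1]]'
python3 -c "
from g import *
where()"
python3 -m handwheel '[[[0,0,0],[0,0,0],0.3],[[0,0,0],[0,0,0],0.3],[[0,0,0],[0,0,0],0.3],[[0,0,0],[0,0,0],0.3]]'
python3 -m handwheel '[[[0,0,0],[-0.1,-0.016,0.173],0.3],[[0,0,0],[-0.2,-0.03,0.35],0.3],[[0,0,0],[-0.2,-0.03,0.35],0.3],[[0,0,0],[-0.2,-0.03,0.35],0.3],[[0,0,0],[0,0,0],0.3]]'
python3 -m handwheel '[[[0,0,0],[0,0,0],0.3],[[0,0,0],[0,0,0],0.3]]'
sed -i 's/s\[\.\.\.,2\]>.05)\]/(s[...,2]>.018)\&(s[...,2]<.035)\&(s[...,0]>.006)]/; s/w5/w6/g' bs.py; python3 bs.py
```

```text
time: 17.65
tool_pos: [0.3845, 0.2789, 0.0923]
ee_rot: [3.138, 0.524, -2.984]
wrist_force: [-2.5, -0.5, 0.9]
width: 0.0499
finger_force: 30.0
bar centre in slope [ 0.075  -0.0001  0.0124] F slope [-1.8 -0.1  2.1]
time: 18.05
tool_pos: [0.3844, 0.2791, 0.092]
ee_rot: [3.138, 0.524, -2.984]
wrist_force: [-0.4, 0.1, -0.1]
width: 0.0656
finger_force: 0.0
time: 18.55
tool_pos: [0.3496, 0.2749, 0.1568]
ee_rot: [3.134, 0.529, -2.985]
wrist_force: [0.5, -0.2, 0.7]
width: 0.0658
finger_force: 0.0
time: 18.75
tool_pos: [0.3488, 0.2732, 0.1517]
ee_rot: [3.139, 0.522, -2.983]
wrist_force: [-0.1, -0.0, -0.1]
width: 0.0661
finger_force: 0.0  File "bs.py", line 5
    b=s[(v<262)&(hsv[...,0]<20)&(hsv[...,1]>110)&(abs(s[...,1])<.045)&((s[...,2]>.018)&(s[...,2]<.035)&(s[...,0]>.006)]
                                                                                                                      ^
SyntaxError: closing parenthesis ']' does not match opening parenthesis '('
```

```bash
sed -i 's/&((s\[\.\.\.,2\]>.018)&(s\[\.\.\.,2\]<.035)&(s\[\.\.\.,0\]>.006)\]/\&(s[...,2]>.0225)\&(s[...,2]<.03)]/' bs.py; python3 bs.py
```

```text
t 18.75 turn [-0.001 -0.001 -0.001] shift [ 0.413  0.069 -0.264] F [-0.1 -0.  -0.1] w 0.0661 ff 0.0
bar centre in slope [ 0.0735 -0.0002  0.0819] F slope [-0.1  0.  -0.1]
6491 [[ 0.00087719 -0.02329459  0.02384108]
 [ 0.04585449  0.00062309  0.02549129]
 [ 0.09967241  0.02543637  0.02717509]]
top n in slope [0.00206263 0.00133507 0.99999698] ((50.95650100708008, 1.103607177734375), (49.509681701660156, 100.3111801147461), 89.92281341552734)
ledge 2879 [[-0.01158969 -0.07722141  0.0169711 ]
 [-0.00604385  0.00145597  0.01862176]
 [ 0.0003188   0.07811417  0.02061258]]
plate 15097 [ 0.06876637 -0.00899295  0.00043664]
```

View pics/w6.png

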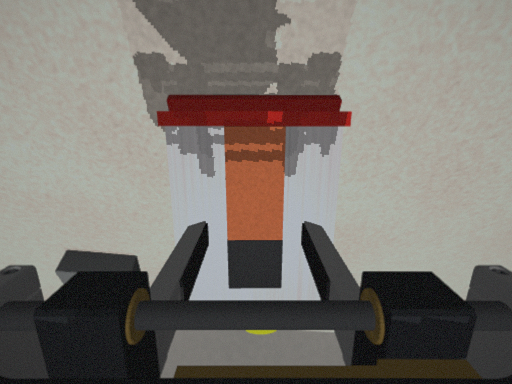

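The bar lies flat between the fingers with its foot at the ledge (255,125) and its black end uppermost. Now to the timer: rise, level the tool and close the fingers.

```bash
python3 -m handwheel '[[[0,0,0],[-0.1,0,0.6],0.3],[[0,0,0],[0,-0.1,0.6],1],[[-0.013,0.082,0],[0,-0.4,0.5],1],[[-0.013,0.082,0],[0.1,-0.6,0.1],1],[[-0.013,0.082,0],[0.3,-0.6,0],1]]'
python3 -m handwheel '[[[-0.013,0.082,0],[0.6,-0.6,0],1],[[0,0,0],[0.7,-0.6,0],1],[[0,0,0],[0.7,-0.6,0],1],[[0,0,0],[0.7,-0.5,0],1],[[0,0,0],[0.7,-0.4,-0.2],1]]'
python3 -m handwheel '[[[0,0,0],[0.6,0,-0.3],1],[[0,0,0],[0.6,0,-0.3],1],[[0,0,0],[0.4,0,0],1],[[0,0,0],[0,0,0],1],[[0,0,0],[0,0,0],1]]'
python3 - <<'E'
from g import *
need([.6707,.0426,.12],pose(0))
im,P=cloud("wrist");hsv=cv2.cvtColor(im,cv2.COLOR_RGB2HSV)
m=(hsv[...,0]>40)&(hsv[...,0]<85)&(hsv[...,1]>100)&(P[...,2]>.044)&(abs(P[...,0]-.67)<.06)&(abs(P[...,1]-.05)<.06)
q=P[m];print(len(q));t=np.percentile(q[:,2],60) if len(q) else 0;q=q[q[:,2]>t-.004];print(t,cv2.minEnclosingCircle(q[:,:2].astype(np.float32)))
E
```

```text
time: 19.3
tool_pos: [0.3644, 0.1884, 0.2451]
ee_rot: [3.135, 0.132, -2.982]
wrist_force: [0.0, 1.1, 0.9]
width: 0.0373
finger_force: 0.0
time: 19.8
tool_pos: [0.5362, 0.0512, 0.2324]
ee_rot: [3.138, 0.002, -2.986]
wrist_force: [-0.5, -0.0, 0.0]
width: 0.0002
finger_force: 0.0
time: 20.3
tool_pos: [0.6137, 0.0532, 0.2013]
ee_rot: [3.138, -0.001, -2.984]
wrist_force: [0.1, 0.3, -0.2]
width: 0.0007
finger_force: 0.0
t 20.3 turn [-0.002 -0.001  0.   ] shift [ 1.139 -0.213 -1.626] F [ 0.1  0.3 -0.2] w 0.0007 ff 0.0
235
0.06221664770280061 ((0.670548141002655, 0.04250780865550041), 0.015671484172344208)
```

```bash
python3 -m handwheel '[[[0,0,0],[0.4,-0.1,-0.2],1],[[0,0,0],[0.4,-0.1,-0.4],1],[[0,0,0],[0.337,-0.015,-0.5],1],[[0,0,0],[0,0,-0.5],1],[[0,0,0],[0,0,-0.4],1]]'
python3 -m handwheel '[[[0,0,0],[0,0,0],1],[[0,0,0],[0,0,0],1],[[0,0,0],[0,0,0],1]]'
python3 -c "
from g import *
need([.6705,.0425,.087],pose(0))"
```

```text
time: 20.85
tool_pos: [0.67, 0.0428, 0.1018]
ee_rot: [3.138, 0.001, -2.984]
wrist_force: [-0.5, -0.4, 0.4]
width: 0.0008
finger_force: 0.0
time: 21.15
tool_pos: [0.6717, 0.0429, 0.1054]
ee_rot: [3.139, 0.005, -2.984]
wrist_force: [-0.6, 0.4, 0.1]
width: 0.0006
finger_force: 0.0
t 21.15 turn [-0.002  0.003 -0.   ] shift [-0.023 -0.007 -0.369] F [-0.6  0.4  0.1] w 0.0006 ff 0.0
```

```bash
python3 -m handwheel '[[[0,0,0],[-0.02,-0.007,-0.15],1],[[0,0,0],[0,0,-0.15],1],[[0,0,0],[0,0,-0.06],1],[[0,0,0],[0,0,0],1],[[0,0,0],[0,0,0],1]]'
python3 -m handwheel '[[[0,0,0],[0,0,-0.06],1],[[0,0,0],[0,0,0],1],[[0,0,0],[0,0,0],1]]'
python3 -m handwheel '[[[0,0,0],[0,0,-0.04],1],[[0,0,0],[0,0,0],1],[[0,0,0],[0,0,0],1]]'
```

```text
time: 21.65
tool_pos: [0.6699, 0.0424, 0.0851]
ee_rot: [3.138, 0.001, -2.984]
wrist_force: [-1.3, -0.5, 1.9]
width: 0.0005
finger_force: 1.0
time: 21.95
tool_pos: [0.67, 0.0424, 0.0821]
ee_rot: [3.138, 0.002, -2.984]
wrist_force: [-0.5, -0.2, 5.1]
width: 0.0002
finger_force: 1.7
time: 22.25
tool_pos: [0.67, 0.0424, 0.0813]
ee_rot: [3.138, 0.002, -2.984]
wrist_force: [-2.1, 0.1, 7.4]
width: 0.0006
finger_force: 3.7
```

```bash
python3 -m handwheel '[[[0,0,0],[0,0,-0.03],1],[[0,0,0],[0,0,0],1]]'
python3 -m handwheel '[[[0,0,0],[0,0,0.2],1],[[0,0,0],[0,0,0.5],1],[[0,0,0],[0,0,0.6],1],[[0,0,0],[-0.2,0,0.6],1],[[0,0,0],[-0.3,-0.3,0.3],1]]'
python3 -m handwheel '[[[0,0,0],[-0.5,-0.5,0],1],[[0,0,0],[-0.5,-0.5,0],1],[[0,0,0],[0,0,0],1],[[0,0,0],[0,0,0],1],[[0,0,0],[0,0,0],1]]'
python3 - <<'E'
from g import *
def disc(P,m,ctr,what):
    q=P[m]
    print(what,len(q),np.round(np.median(q,0),4) if len(q) else "")
im,P=cloud("top");save("top7.png",im);hsv=cv2.cvtColor(im,cv2.COLOR_RGB2HSV)
bl=(hsv[...,0]>95)&(hsv[...,0]<130)&(hsv[...,1]>100)
q=P[bl&(abs(P[...,0]-.434)<.065)&(abs(P[...,1]+.3)<.065)&(P[...,2]>.084)&(P[...,2]<.1)]
print("lid",len(q),cv2.minEnclosingCircle(q[:,:2].astype(np.float32)),np.median(q[:,2]))
s=(P-O)@S;q=s[(hsv[...,2]<245)&(s[...,2]>.0215)&(s[...,2]<.03)&(abs(s[...,1])<.04)&(s[...,0]>-.01)&(s[...,0]<.17)];r=cv2.minAreaRect(q[:,:2].astype(np.float32)*1000);print("bar",len(q),r,np.median(q[:,2]))
g=(hsv[...,0]>40)&(hsv[...,0]<85)&(hsv[...,1]>100)&(abs(P[...,0]-.67)<.018)&(abs(P[...,1]-.0425)<.018);print("btn z",np.percentile(P[g][:,2],[50,75]))
for n in("jar","pens","weight"):print(n,[np.round(b["bbox"]).tolist() for b in robot.boxes_of(n,"top")][:2])
print(robot.get_obs()["wrist_force"],robot.get_obs()["time"])
E
```

```text
time: 22.45
tool_pos: [0.67, 0.0424, 0.0811]
ee_rot: [3.138, 0.003, -2.984]
wrist_force: [-5.4, -1.0, 12.1]
width: 0.0007
finger_force: 5.8
time: 22.95
tool_pos: [0.646, 0.0287, 0.1907]
ee_rot: [3.138, 0.005, -2.982]
wrist_force: [0.0, 0.5, 0.3]
width: 0.0003
finger_force: 0.0
time: 23.45
tool_pos: [0.5954, -0.0221, 0.1878]
ee_rot: [3.138, 0.001, -2.983]
wrist_force: [0.5, -0.1, -0.2]
width: 0.0006
finger_force: 0.0
lid 1230 ((0.433760404586792, -0.29990798234939575), 0.05626221373677254) 0.09077528126415113
bar 964 ((71.49279022216797, -1.641012191772461), (160.47451782226562, 52.936920166015625), 1.0351612567901611) 0.025416636830976773
btn z [0.06113138 0.06342603]
jar [[116.0, 86.0, 138.0, 114.0]]
pens [[341.0, 89.0, 385.0, 130.0], [100.0, 152.0, 175.0, 234.0]]
weight [[101.0, 152.0, 174.0, 239.0]]
[ 0.28909709  0.13960583 -0.87159668] 23.65
```

View pics/top7.png

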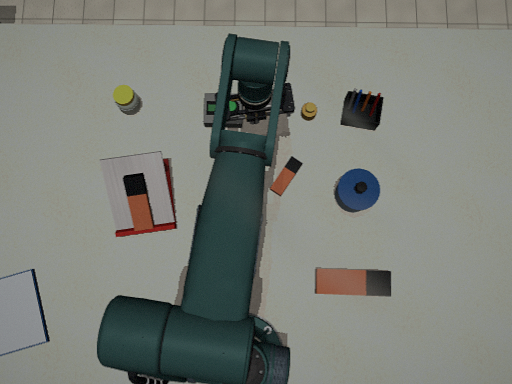

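The top view shows the lid centred on the pot (358,189), the bar up the slope against the ledge (137,200), the button free (233,106), and the jar, pens and weight where they were. Handing in.

```bash
python3 -c "
from bench import robot
print(robot.close_job())"
```

```text
the job is handed in; nothing more can be done
None
```

The job is handed in at about 24 s of the 61 s allowed: the lid sits level on the pot, the bar lies against the ledge with its black end uppermost, and the timer button was pressed in and let go; the hand-in call returned no verdict.

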